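Slide the blank sled past its spring pin

ROBOT

A 6-joint arm with a two-finger parallel gripper is mounted at the origin on a cart in front of the work surface, level with it; the furniture and walls round the work are solid. World frame = base frame: x ahead of the robot, y to its left, z up, the work surface at z = 0. Lengths are in m, angles in rad, forces in N, time in s.
With the tool pointing down it reaches from about 0.325 to 0.9 m from the base axis. Payload 3.5 kg.
Tool frame: the origin (TCP) lies midway between the tips of the shut fingers; the grasp point (between the pads) lies 19 mm behind it; z points along the fingers, y is the line along which they close (so a half turn about z gives the same grasp; the last joint's range is limited). The gripper opens to 85 mm and grips with 20 to 120 N. Pads are 22 mm wide; open, the fingers measure 114 mm over their backs; the gripper's body (76 mm by 85 mm) begins 54 mm behind the grasp point. The pads swing forward as they close: fully open they stand 13 mm farther back than shut.
Start: joints at [1.021, 0.276, -0.026, 1.268, 0, 1.467], TCP at [0.27, 0.564, 0.231] pointing down, gripper open.
Joint ranges: [-3.12, 3.12], [-0.85, 1.88], [-1.08, 1.24], [-1.95, 2.15], [-1.57, 1.53], [-3.14, 3.14]. Speed limits (rad/s): [2.57, 2.57, 3.14, 3.14, 3.14, 3.14].

INTERFACE

Orientations are given as a unit quaternion [x, y, z, w].
In Python, from cell import * gives the robot as it stands. The module is installed in compiled form; this text tells all that it offers.
- The arm moves only by the tool move_arm, never from a script. Its argument "deltas" is a list of rows, each a list of 4 numbers: the shift along the tool's x, y, z each as a share of 25 cm, from -1 to 1, then the turn about the tool's z as a share of 2 pi rad, from -1 to 1. A call has 1 to 12 rows; each row is the pose to reach, as a shift and turn from the pose commanded when the call began, along the tool's axes at that moment, turning the shorter way round; what a row does not reach only later rows make up. A row lasts 1/10 s, in which the tool goes at most 50 mm and 8.59 degrees, less where a joint would pass 70% of its speed; a pose out of reach is approached as far as the arm can. A call with a number of a shift or a turn outside -1 to 1 is refused whole. A call with a gripper value outside its range is refused whole. "jaw" is the finger opening in mm, from 0 to 85.4, set as the call begins (left out, the last holds). The fingers move at their own pace and stop on an object; "newtons" is the grip in N (left out, the last holds). Time passes only in rows, so rows that repeat a pose let the fingers close. It gives the time, the measured TCP pose, the force, the opening and the grip force at its end, in the units of the state.
- state(): the state, without advancing time (a new reading comes with each control period).
- grab_frame(name): name is "scene" or "top" or "wrist"; returns a dict with "img" (480x640x3 uint8, red, green, blue), "depth" (480x640 float32, m along the optical axis (not along the pixel's ray), 0 where there is no reading), "fx", "fy", "cx", "cy" (pixels), "position" and "attitude" of the camera in the world; the wrist camera has in their place "tool_from_camera" (4x4, takes a point from camera to tool coordinates, whose origin is the TCP and whose axes are the flange's). Camera axes: x right, y down, z forward; pixel columns grow to the right and rows downward; lengths in m; the calibration is good to about 2 mm. A picture is of the moment at which its call begins: read the wrist's pose just before it.
- job_done(): hands the job in; it is judged then, once.
Trained networks look in the newest picture that a camera, given by its name, has taken for a name from the list of things; names that differ only in an ending like _2 or _b are one class to them, and where a whole thing is asked for, a point or a joint stands for the part that bears it (a point fixed in the world has none). Each returns a list of dicts, best first, with "score" (0 to 1); they miss things now and then, are a little off and sometimes report something else, mostly with a low value. They report only what shows in the picture. A call takes as long as a camera call.
- look_for(label, camera): "bbox" ([left, top, right, bottom] in pixels, round what is visible of it).
- silhouettes(label, camera): "pixels" (480x640 bool, what is visible of it) and "bbox" ([left, top, right, bottom] in pixels, round what is visible of it).
The state is a dict: "clock": time; "joints": joint angles; "qvel": joint speeds; "effort": joint torques, N m; "ee_pos": TCP position; "ee_rot": TCP orientation; "contact_force": force on the tool from outside, world axes, zero at the start; "ft_torque": the same for the moment, N m; "width": finger opening in m; "gripper_force": force on a finger pad.
Only numpy, scipy, OpenCV 4.12 (cv2) and the standard library are available. Lean on these libraries where they do the work, as an engineer would, in place of code of your own. Each camera call takes 0.05 s, during which the arm holds its last target. There are 200 camera calls.

TASK

Send the wooden sled home in the slotting jig: press the long brass release bar down to sink the spring pin and, keeping it down, push the sled (its steel tab reaches over the bar) on past the pin and fully home against the end stop. Then let go of the bar so that the pin springs up behind the sled and locks it in. Only press and push: do not lift or tip the sled, and leave the things around the jig alone.

Things in the scene. Friction and masses are not known exactly. Their poses are not given: they have to be found in the camera images.
- jig: wooden base fixed to the bench, 34 mm high, with an open channel 43 mm wide (guide strips 7 mm high, floor 34 mm above the bench). Origin at bench level under the pin's centre, on the channel's centre line. x = the way the sled must travel, y = from channel to release bar, z up. Base: x -158 to +132, y -41 to +65 mm. End stop: wooden block, face at x = +113 mm, top 80 mm above the bench
- stop_face (a point): point on the face of the end stop that the sled's front meets; frame as the jig's
- catch (a joint): travel of the spring catch (release bar and pin in one piece, moving straight down) in m: 0 = up, 0.014 = fully pressed (hard stop). The pin, 12 mm across, stands 9 mm proud of the channel floor at 0: the sled can pass only above 0.009. Springs back by itself; the bar takes about 3 N to start, 6 N fully down
- bar_middle (a point): middle of the top of the brass release bar beside the channel: 225 mm long (jig x -150 to +75 mm), 20 mm wide, 6 mm thick, centre line at jig y = +42 mm; top 56 mm above the bench when up, 42 mm fully pressed; moves with the catch; can be pressed anywhere along its length
- pin_top (a point): centre of the top of the spring pin, 43 mm above the bench when up; moves with the catch
- sled: loose waxed wooden sled, 0.8 kg (2 to 5 N slide it), 100 (along channel) x 40 x 26 mm, 44 mm high at its front fence, small bone blank clamped on top; in the channel with 1.5 mm play each side. Origin: centre of underside; x forward, z up. Starts with its front 4 to 40 mm short of the pin; home when the front touches the end stop (origin at jig x = +63 mm, rear 7 mm past the pin)
- sled_front (a point): middle of the sled's front face, 50 mm ahead of its origin, 13 mm above its underside
- push_tab (a point): on the rear face of the sled's upright steel push tab, over the bar's centre line: 4 mm behind the sled's origin, 42 mm to its +y side, 72 mm above the bench. Tab 8 mm thick, 60 to 84 mm above the bench, reaching 52 mm from the sled's centre line, 4 mm clear of the raised bar. A fingertip holding the bar down and moving along it meets this face and pushes the sled
- thumb_plane: small brass-and-wood plane 66 x 96 x 34 mm on the bench, origin under its centre; leave alone
- masking_tape: roll of masking tape, 105 mm across, 19 mm high, origin under its centre; leave alone
- black_cup: black cup 68 mm across, 72 mm high, left of the jig (another stands by the tool block at the right), origin under its centre; leave alone

How it is judged:
On the way, in this order (a step that is already met when the one before it is completed fails the run):
1. the finger presses the release bar until the pin is sunk while the sled is still short of the pin (value of joint catch above 0.009 m and contact force between the fingers and catch above 0.5 N and x of sled_front in the frame of jig below -0.004 m), for 0.1 s.
2. the sled's front goes over the pin while the finger still holds the bar down (value of joint catch above 0.0085 m and contact force between the fingers and catch above 0.5 N and x of sled_front in the frame of jig between 0.004 and 0.1 m), for 0.04 s.
At the end, for the whole second after the job is handed in: the sled lies flat and still in the channel with its front within 4 mm of the end stop, and the catch is back up (within 2 mm), its pin standing behind the sled (x of sled_front in the frame of jig above 0.109 m and z of sled in the frame of jig below 0.037 m and angle between sled's own z axis and vertical below 0.05 rad and value of joint catch below 0.002 m and linear speed of sled below 0.01 m/s); the robot touches nothing.
It fails at once if the sled is lifted more than 8 mm or tipped more than 0.15 rad (z of sled in the frame of jig above 0.042 m or angle between sled's own z axis and vertical above 0.15 rad).
It fails at once if a thing beside the jig is moved more than 20 mm (distance of any of thumb_plane, masking_tape, black_cup from where it was at the start of the episode above 0.02 m).
It also fails if it takes over 40 s, if anything falls off the work surface, if the arm or the gripper's body presses on something with over 40 N, if the wrist force passes 120 N, or if a joint passes its speed limit or range.

## Working session

There is one attempt and no reset: what is moved stays moved. The work goes in short steps, Python scripts to look and compute and a tool call to move; the robot and the scene stay as the last step left them, time stands still between calls to the robot, and variables do not carry over. Pictures are saved under pics/ and viewed, at most 10 in all, crops included, and the job is handed in when it is done.

Besides the shell and the picture viewer there is one more tool, called after "Request:" as name(argument=value, ...) on one line, values as JSON. move_arm: Moves the arm, as the interface text tells. Its arguments: {"type":"object","properties":{"deltas":{"type":"array"},"jaw":{"type":"number"},"newtons":{"type":"number"}},"required":["deltas"]}

```bash
mkdir -p pics
cat > h.py <<'E'
from cell import *
import numpy as np, cv2
from scipy.spatial.transform import Rotation as R
def cam(n):
    s=state(); f=grab_frame(n)
    if n=="wrist":
        T=np.eye(4);T[:3,:3]=R.from_quat(s["ee_rot"]).as_matrix();T[:3,3]=s["ee_pos"]
        M=T@f["tool_from_camera"]
    else:
        M=np.eye(4);a=np.array(f["attitude"]);M[:3,:3]=a if a.shape==(3,3) else R.from_quat(a).as_matrix();M[:3,3]=f["position"]
    f["M"]=M
    v,u=np.mgrid[:480,:640];d=f["depth"]
    P=np.stack([(u-f["cx"])/f["fx"]*d,(v-f["cy"])/f["fy"]*d,d],-1)@M[:3,:3].T+M[:3,3]
    P[d==0]=np.nan
    f["P"]=P
    return f
def save(n,im): cv2.imwrite("pics/"+n,cv2.cvtColor(np.ascontiguousarray(im),cv2.COLOR_RGB2BGR))
E
python3 - <<'E'
from h import *
s=state();print({k:np.round(v,4) for k,v in s.items()})
for n in ["top","scene"]:
    f=cam(n);save(n+"0.png",f["img"]);print(n,np.round(f["M"],3).tolist(),f["fx"])
    np.savez(n+"0.npz",P=f["P"],img=f["img"])
    for l in ["jig","bar_middle","sled","pin_top","push_tab","thumb_plane","masking_tape","black_cup"]:
        for r in silhouettes(l,n)[:2]:
            p=f["P"][r["pixels"]]
            print(l,round(r["score"],2),np.round(r["bbox"]),np.round(np.nanmedian(p,0),3),r["pixels"].sum())
E
```

```text
{'clock': np.float64(0.0), 'joints': array([ 1.0206,  0.2772, -0.0279,  1.268 , -0.    ,  1.4674]), 'qvel': array([ 0.0003,  0.0002,  0.0012, -0.0004,  0.0017, -0.0002]), 'effort': array([-1.00000e-03, -4.45511e+01,  2.95203e+01,  1.64000e-02,
       -2.00000e-04, -0.00000e+00]), 'ee_pos': array([0.2696, 0.563 , 0.2301]), 'ee_rot': array([ 2.215e-01,  9.752e-01, -1.100e-03, -4.000e-04]), 'contact_force': array([ 0.3986, -0.5257,  0.699 ]), 'ft_torque': array([-0.0235,  0.0108,  0.0102]), 'gripper_force': np.float64(0.0), 'width': np.float64(0.0857)}
top [[-0.011, -0.996, 0.092, 0.455], [-1.0, 0.011, 0.003, -0.026], [-0.004, -0.092, -0.996, 1.394], [0.0, 0.0, 0.0, 1.0]] 529.3765829979169
jig 0.7 [252. 219. 368. 304.] [0.533 0.031 0.036] 4061
bar_middle 0.61 [274. 256. 351. 297.] [0.49  0.01  0.056] 674
sled 0.81 [320. 254. 362. 291.] [ 0.501 -0.057  0.062] 670
pin_top 0.65 [274. 252. 355. 298.] [0.492 0.015 0.056] 604
pin_top 0.57 [251. 221. 372. 305.] [0.533 0.033 0.036] 4022
push_tab 0.58 [318. 254. 360. 287.] [ 0.501 -0.056  0.062] 726
thumb_plane 0.84 [436. 267. 477. 281.] [ 0.493 -0.362  0.02 ] 459
masking_tape 0.68 [169. 230. 213. 271.] [0.558 0.329 0.019] 813
black_cup 0.89 [189. 170. 218. 197.] [0.733 0.292 0.028] 626
scene [[0.827, -0.348, 0.441, 0.11], [-0.562, -0.494, 0.663, -0.781], [-0.013, -0.797, -0.604, 0.749], [0.0, 0.0, 0.0, 1.0]] 498.4884502982337
jig 0.93 [247. 203. 303. 311.] [0.511 0.007 0.034] 3530
bar_middle 0.57 [247. 202. 304. 311.] [0.513 0.004 0.034] 3551
sled 0.66 [255. 248. 292. 294.] [ 0.49  -0.063  0.063] 962
pin_top 0.73 [256. 226. 269. 292.] [0.485 0.004 0.055] 536
push_tab 0.58 [256. 251. 291. 293.] [ 0.49  -0.063  0.062] 998
thumb_plane 0.66 [343. 356. 390. 402.] [ 0.489 -0.371  0.017] 1080
thumb_plane 0.51 [275. 159. 299. 193.] [0.721 0.27  0.045] 659
masking_tape 0.89 [204. 187. 244. 214.] [0.554 0.317 0.016] 677
black_cup 0.58 [274. 160. 302. 193.] [0.72  0.27  0.046] 658
```

Run:
```python
from h import *
a=np.load("top0.npz")["img"];b=np.load("scene0.npz")["img"]
save("c1.png",np.hstack([cv2.resize(a[205:320,240:380],None,fx=3,fy=3)[:345],cv2.resize(b[195:320,235:315],(221*1,345))]))
c=cv2.resize(a[205:320,240:380],(800,657))[:600]; save("c2.png",c)
P=np.load("top0.npz")["P"];z=P[...,2]
roi=np.zeros(z.shape,bool);roi[200:320,240:380]=1
for lo,hi in [(.03,.037),(.037,.046),(.052,.0575),(.0575,.066),(.066,.077),(.077,.083),(.083,.09)]:
    m=(roi&(z>lo)&(z<hi)).astype(np.uint8)
    p=P[m>0]
    if len(p)<5: continue
    r=cv2.minAreaRect((p[:,:2]*1000).astype(np.float32));print(lo,hi,len(p),[np.round(x,1) for x in r],np.round(p.mean(0),4))
```

```text
0.03 0.037 1967 [array([524.8,  13.7]), array([288.9, 106. ]), np.float64(64.4)] [0.5335 0.0291 0.0339]
0.037 0.046 954 [array([525.2,  13.9]), array([286.2, 104.3]), np.float64(64.1)] [0.5355 0.0182 0.0399]
0.052 0.0575 461 [array([518.9,  11.2]), array([263.6,  71.6]), np.float64(64.3)] [ 0.4907 -0.002   0.0553]
0.0575 0.066 653 [array([519.9,  12.3]), array([263.6,  72.5]), np.float64(64.0)] [ 0.4963 -0.0374  0.0606]
0.066 0.077 120 [array([547.1,  17.7]), array([259.8,  54.9]), np.float64(67.4)] [0.5362 0.0081 0.0715]
0.077 0.083 179 [array([542.3,  39.5]), array([226.9,  60.7]), np.float64(58.7)] [0.5585 0.0661 0.0804]
0.083 0.09 71 [array([541.6,  36.1]), array([224.4,  60.1]), np.float64(56.1)] [ 0.514  -0.0025  0.0853]
```

View pics/c2.png

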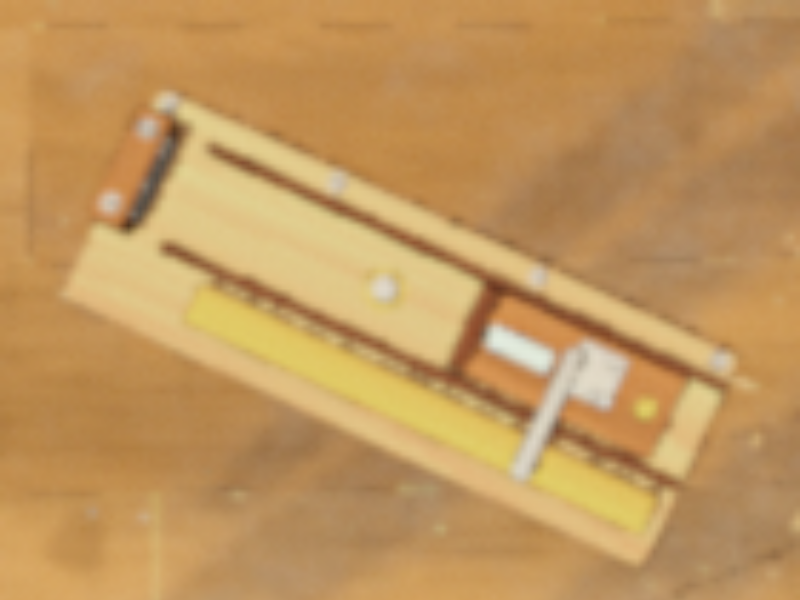

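View pics/scene0.png

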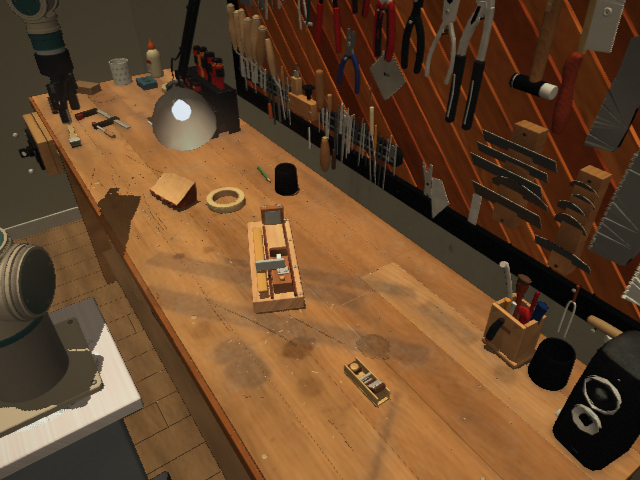

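The top crop shows the jig running up-left. The stop is at crop (140,165), the pin at (383,288) and the sled front at about (475,330). The tab crosses the bar at (535,430). The tool axes already match the jig: tool x is about jig y, tool y about jig x. I'll move over the rear of the bar.

Request:
move_arm(deltas=[[-0.15,-0.17,0,0],[-0.3,-0.33,0,0],[-0.45,-0.5,0,0],[-0.6,-0.66,0,0],[-0.75,-0.83,0,0],[-0.88,-0.97,0,0],[-0.88,-0.97,0,0],[-0.88,-0.97,0,0]], jaw=0)

```text
clock: 1.7
ee_pos: [0.3643, 0.2472, 0.2315]
ee_rot: [0.224, 0.975, -0.0, 0.0]
contact_force: [0.3, 0.2, 0.1]
width: -0.0003
gripper_force: 0.0
```

Request:
move_arm(deltas=[[-0.15,-0.17,0,0],[-0.3,-0.33,0,0],[-0.45,-0.5,0,0],[-0.6,-0.66,0,0],[-0.75,-0.83,0,0],[-0.88,-0.97,0,0],[-0.88,-0.97,0,0],[-0.88,-0.97,0,0],[-0.88,-0.97,0,0]])

```text
clock: 2.6
ee_pos: [0.4575, -0.0636, 0.2312]
ee_rot: [0.222, 0.975, 0.0, -0.0]
contact_force: [0.1, 0.2, -1.1]
width: -0.0
gripper_force: 0.0
```

Run:
```python
from h import *
s=state();print({k:np.round(s[k],4) for k in ["clock","ee_pos","ee_rot","contact_force","width"]})
f=cam("wrist");save("w1.png",f["img"]);np.savez("w1.npz",P=f["P"],img=f["img"])
print(np.round(f["M"],3).tolist())
for l in ["bar_middle","sled","pin_top","push_tab"]:
    for r in silhouettes(l,"wrist")[:2]:
        p=f["P"][r["pixels"]]
        print(l,round(r["score"],2),np.round(r["bbox"]),np.round(np.nanmedian(p,0),3),r["pixels"].sum())
o=np.array([.5412,.0202]);x=np.array([.434,.901]);y=np.array([-.901,.434])
d=s["ee_pos"][:2]-o;print("jig xy",d@x,d@y)
z=f["P"][...,2]
for lo,hi in [(.03,.037),(.052,.059),(.081,.088)]:
    p=f["P"][(z>lo)&(z<hi)]
    if len(p):
        q=np.c_[(p[:,:2]-o)@x,(p[:,:2]-o)@y,p[:,2]]
        r=cv2.minAreaRect((p[:,:2]*1000).astype(np.float32))
        print(lo,len(p),np.round(np.percentile(q,[1,50,99],axis=0)*1000,1).tolist(),r)
```

```text
{'clock': np.float64(2.6), 'ee_pos': array([ 0.4575, -0.0636,  0.2312]), 'ee_rot': array([ 2.219e-01,  9.751e-01,  4.000e-04, -3.000e-04]), 'contact_force': array([ 0.1184,  0.2146, -1.0916]), 'width': np.float64(-0.0)}
[[0.432, 0.871, 0.232, 0.399], [0.902, -0.418, -0.11, -0.036], [0.002, 0.257, -0.966, 0.374], [0.0, 0.0, 0.0, 1.0]]
bar_middle 0.67 [285. 207. 519. 258.] [0.49  0.014 0.056] 4686
sled 0.68 [298. 208. 401. 283.] [ 0.497 -0.053  0.061] 4879
pin_top 0.82 [289. 202. 516. 260.] [0.49  0.015 0.056] 4904
push_tab 0.84 [297. 206. 405. 281.] [ 0.497 -0.053  0.061] 4882
push_tab 0.69 [285. 202. 521. 259.] [0.49  0.014 0.056] 4780
jig xy -0.11183863260064736 0.03903466916344669
0.03 14243 [[-392.9, -136.5, 31.1], [22.6, 14.8, 34.2], [128.0, 66.2, 36.1]] ((565.6614990234375, -45.607940673828125), (687.9605712890625, 273.231689453125), 57.74580764770508)
0.052 5121 [[-146.8, -15.7, 52.7], [-31.7, 42.6, 56.1], [113.9, 53.4, 58.9]] ((520.8058471679688, 17.44554901123047), (277.0163269042969, 77.23583984375), 62.780277252197266)
0.081 811 [[-93.0, -218.5, 81.0], [-87.7, 18.4, 83.4], [221.1, 52.6, 85.5]] ((633.2145385742188, 89.27336883544922), (438.85162353515625, 154.1203155517578), 28.350557327270508)
```

View pics/w1.png

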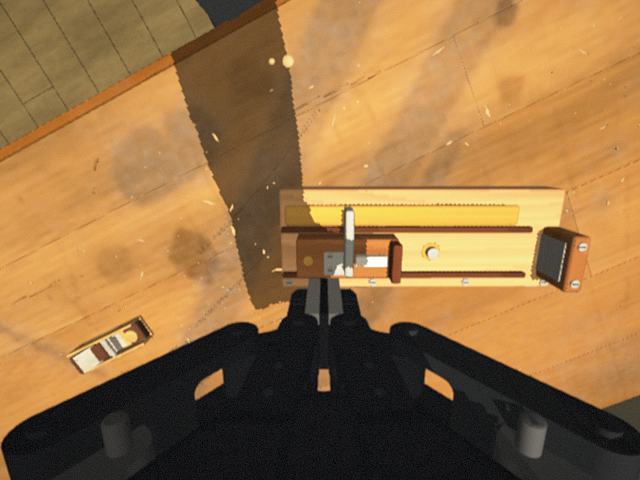

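The wrist view shows the bar from (285,215) to (519,215), the tab at (349,240), the pin at (431,252) and the stop at (565,258). I'll refine the bar line and the tab's rear face.

Run:
```python
from h import *
o=np.array([.5412,.0202]);x=np.array([.434,.901]);y=np.array([-.901,.434])
P=np.load("w1.npz")["P"]
q=np.dstack([(P[...,:2]-o)@x*1000,(P[...,:2]-o)@y*1000,P[...,2]*1000])
m=(q[...,2]>53)&(q[...,2]<59)&(abs(q[...,1]-42)<18)&(q[...,0]<90)&(q[...,0]>-165)
b=q[m]; print(len(b),np.percentile(b[:,0],[.5,99.5]))
for lo in range(-150,75,45):
    c=b[(b[:,0]>lo)&(b[:,0]<lo+45)];print(lo,np.percentile(c[:,1],[2,50,98]))
t=q[(q[...,2]>79)&(q[...,2]<90)&(abs(q[...,1]-38)<16)&(q[...,0]<0)&(q[...,0]>-165)]
print("tab",len(t),np.percentile(t,[2,50,98],axis=0))
t=q[(q[...,2]>41)&(q[...,2]<50)&(np.hypot(q[...,0],q[...,1])<15)]
print("pin",len(t),np.median(t,0))
t=q[(q[...,2]>75)&(q[...,2]<82)&(abs(q[...,1])<25)&(q[...,0]<0)]
print("fence",len(t),np.percentile(t,[2,50,98],axis=0))
```

```text
4513 [-148.03657291   73.00358606]
-150 [34.11658548 43.64228728 52.53775397]
-105 [34.20274492 44.08384982 52.60813647]
-60 [34.26564306 44.0109972  52.71522202]
-15 [34.31107425 44.15255563 53.380736  ]
30 [34.43044928 44.30312451 53.55059709]
tab 321 [[-93.03828797  22.51098084  81.36980931]
 [-89.41843903  38.37832862  83.84268787]
 [-85.39159859  52.64265274  85.35108894]]
pin 103 [-0.20376334  1.68463218 43.13578246]
fence 419 [[-92.98298005 -16.22453632  75.36819158]
 [-44.75652975   2.43352007  78.00531653]
 [-39.93732151  19.77249552  79.98484613]]
```

Request:
move_arm(deltas=[[0.02,-0.04,0.12,0],[0.02,-0.04,0.28,0],[0.02,-0.04,0.44,0],[0.02,-0.04,0.58,0],[0.02,-0.04,0.66,0],[0.02,-0.04,0.68,0],[0.02,-0.04,0.68,0],[0.02,-0.04,0.68,0]])

```text
clock: 3.65
ee_pos: [0.4497, -0.0708, 0.0626]
ee_rot: [0.221, 0.975, -0.0, 0.001]
contact_force: [0.9, 0.5, 0.3]
width: -0.0001
gripper_force: 0.0
```

Request:
move_arm(deltas=[[0,0,0.02,0],[0,0,0.035,0],[0,0,0.05,0],[0,0,0.065,0],[0,0,0.075,0],[0,0,0.075,0],[0,0,0.075,0]])

```text
clock: 4.35
ee_pos: [0.4502, -0.0712, 0.0433]
ee_rot: [0.222, 0.975, 0.0, 0.002]
contact_force: [1.6, 0.5, 5.9]
width: 0.0
gripper_force: 2.9
```

Run:
```python
from h import *
s=state();print({k:np.round(s[k],4) for k in ["clock","ee_pos","ee_rot","contact_force","width"]})
f=cam("wrist");save("w2.png",f["img"])
o=np.array([.5412,.0202]);x=np.array([.434,.901]);y=np.array([-.901,.434])
d=s["ee_pos"][:2]-o;print("jig xy",d@x,d@y)
P=f["P"];q=np.dstack([(P[...,:2]-o)@x*1000,(P[...,:2]-o)@y*1000,P[...,2]*1000])
for a,b in [(-60,-20),(-20,30),(30,70)]:
    t=q[(abs(q[...,1]-43)<5)&(q[...,0]>a)&(q[...,0]<b)&(q[...,2]>36)];print(len(t),np.median(t,0) if len(t) else 0)
```

```text
{'clock': np.float64(4.35), 'ee_pos': array([ 0.4502, -0.0712,  0.0433]), 'ee_rot': array([0.2216, 0.9751, 0.    , 0.0016]), 'contact_force': array([1.6174, 0.4824, 5.8741]), 'width': np.float64(0.0)}
jig xy -0.12182176155991209 0.04229755421003532
1762 [-39.99473808  43.0744231   43.56443993]
1848 [ 1.3993283  42.99430512 43.56785365]
0 0
```

View pics/w2.png

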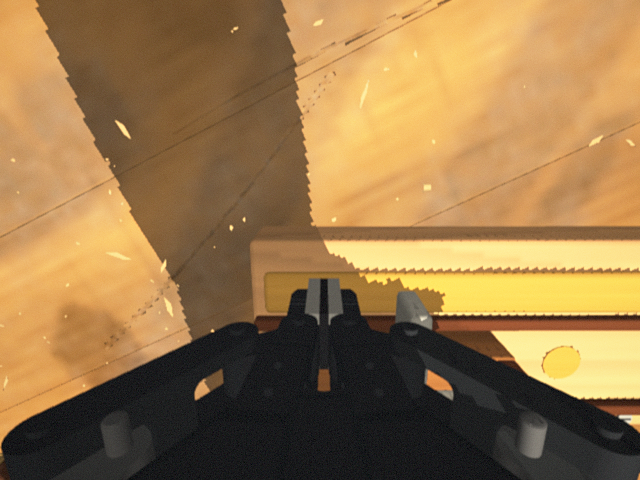

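The bar is down about 12.5 mm and the pin is flush with the floor. I'll press slightly deeper and slide.

Request:
move_arm(deltas=[[0.004,0.01,0.003,0],[0.004,0.03,0.004,0],[0.004,0.06,0.004,0],[0.004,0.09,0.004,0],[0.004,0.12,0.004,0],[0.004,0.15,0.004,0],[0.004,0.18,0.004,0],[0.004,0.21,0.004,0],[0.004,0.24,0.004,0],[0.004,0.27,0.004,0],[0.004,0.3,0.004,0],[0.004,0.3,0.004,0]], newtons=60)

```text
clock: 5.6
ee_pos: [0.479, -0.0052, 0.0421]
ee_rot: [0.222, 0.975, -0.004, -0.001]
contact_force: [-4.0, -8.1, 10.8]
width: -0.0002
gripper_force: 6.1
```

```bash
cat > chk.py <<'E'
from h import *
import sys
s=state();print({k:np.round(s[k],4) for k in ["clock","ee_pos","contact_force","ft_torque","width"]})
o=np.array([.5412,.0202]);x=np.array([.434,.901]);y=np.array([-.901,.434])
d=s["ee_pos"][:2]-o;print("jig xy",d@x,d@y)
for n in ["wrist","top"]:
    f=cam(n);save(n+sys.argv[1]+".png",f["img"])
    P=f["P"];q=np.dstack([(P[...,:2]-o)@x*1000,(P[...,:2]-o)@y*1000,P[...,2]*1000])
    np.save(n+"q.npy",q)
    for a in range(-140,75,40):
        t=q[(abs(q[...,1]-43)<5)&(q[...,0]>a)&(q[...,0]<a+40)&(q[...,2]>36)&(q[...,2]<60)]
        if len(t)>5: print(n,"bar z at",a,len(t),np.median(t[:,2]))
    for h0,h1 in [(58,63),(75,82)]:
        t=q[(q[...,2]>h0)&(q[...,2]<h1)&(abs(q[...,1])<15)&(q[...,0]<140)&(q[...,0]>-160)]
        if len(t): print(n,"z",h0,len(t),np.percentile(t[:,0],[1,25,50,75,99]))
E
python3 chk.py 3
```

```text
{'clock': np.float64(5.6), 'ee_pos': array([ 0.479 , -0.0052,  0.0421]), 'contact_force': array([-3.9675, -8.0651, 10.7699]), 'ft_torque': array([-1.4784,  0.7792,  0.0301]), 'width': np.float64(-0.0002)}
jig xy -0.04988526834408751 0.045006329224446195
wrist bar z at -140 1734 42.118085619523754
wrist bar z at -100 1471 42.09035744959752
wrist bar z at -60 475 42.19421133373039
wrist bar z at -20 1623 42.207090260656386
wrist bar z at 20 1761 42.23806732071683
wrist bar z at 60 613 42.275660730088845
wrist z 58 459 [-52.4663355  -48.57173521  -1.85313654   2.00777168   5.72032746]
top bar z at -140 43 42.507262149931165
top bar z at 20 40 43.32741800802786
top bar z at 60 30 40.89614957740828
top z 58 17 [ -9.91051896  -1.17540535   9.01181188  13.74195683 112.88026343]
top z 75 70 [ 15.34260917 114.64240106 120.38980371 125.33044293 129.96030005]
```

Request:
move_arm(deltas=[[-0.003,0.03,-0.002,0],[-0.005,0.06,-0.002,0],[-0.005,0.09,-0.002,0],[-0.005,0.12,-0.002,0],[-0.005,0.15,-0.002,0],[-0.005,0.18,-0.002,0],[-0.005,0.21,-0.002,0],[-0.005,0.24,-0.002,0],[-0.005,0.27,-0.002,0],[-0.005,0.3,-0.002,0],[-0.005,0.33,-0.002,0],[-0.005,0.33,-0.002,0]])

```text
clock: 6.9
ee_pos: [0.5145, 0.0685, 0.0422]
ee_rot: [0.222, 0.975, -0.004, -0.002]
contact_force: [-5.1, -8.4, 12.2]
width: 0.0001
gripper_force: 6.9
```

```bash
python3 chk.py 4
```

```text
{'clock': np.float64(6.9), 'ee_pos': array([0.5145, 0.0685, 0.0422]), 'contact_force': array([-5.1037, -8.3559, 12.2063]), 'ft_torque': array([-1.4207,  0.9647,  0.0254]), 'width': np.float64(0.0001)}
jig xy 0.03193798519005702 0.0450226213790674
wrist bar z at -140 794 42.15007148475748
wrist bar z at -100 1705 42.222835516771696
wrist bar z at -60 1712 42.26736605757758
wrist bar z at -20 1563 42.287157862615196
wrist bar z at 20 439 42.35411524026384
wrist bar z at 60 458 42.27646936206946
wrist z 58 465 [29.37360858 33.26810252 80.0098226  83.69573768 87.65561184]
top bar z at -140 62 42.4266170575296
top bar z at -100 62 42.200831472428476
top bar z at -60 52 43.10582050939627
top z 58 46 [ 5.10160603 10.74611745 15.12130924 21.71165431 29.10040185]
top z 75 27 [100.17382032 116.75969975 120.88240144 125.5141117  130.21901719]
```

View pics/wrist4.png

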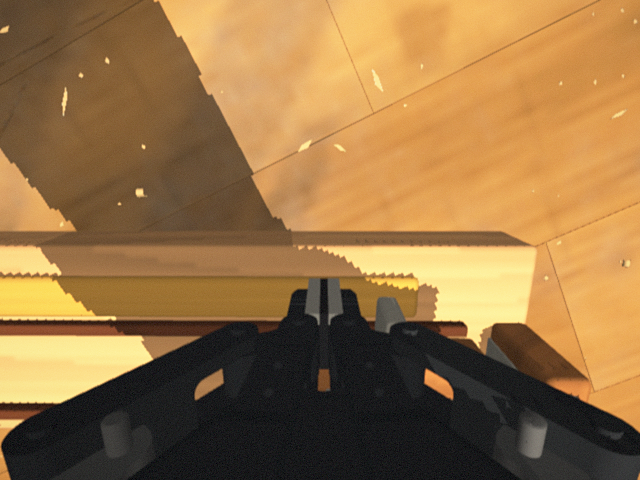

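The sled is still a little short of the stop, which shows at (530,360). I'll creep on.

Request:
move_arm(deltas=[[0,0.016,0,0],[0,0.03,0,0],[0,0.04,0,0],[0,0.048,0,0],[0,0.048,0,0]])

```text
clock: 7.5
ee_pos: [0.5178, 0.0759, 0.0422]
ee_rot: [0.223, 0.975, -0.008, -0.002]
contact_force: [-10.4, -18.4, 17.1]
width: 0.0005
gripper_force: 11.4
```

Request:
move_arm(deltas=[[0,0.006,0,0],[0,0.012,0,0],[0,0.012,0,0]])

```text
clock: 7.8
ee_pos: [0.5179, 0.0764, 0.0423]
ee_rot: [0.224, 0.975, -0.011, -0.003]
contact_force: [-13.1, -23.3, 21.0]
width: -0.0003
gripper_force: 15.1
```

```bash
python3 chk.py 5
python3 - <<'E'
import numpy as np
q=np.load("wristq.npy")
# highest-tab and stop face points
t=q[(q[...,2]>79)&(q[...,2]<87)&(q[...,1]>34)&(q[...,1]<56)&(q[...,0]>20)&(q[...,0]<100)]
print("tab",len(t),np.percentile(t[:,0],[2,50,98]) if len(t) else 0)
t=q[(q[...,2]>60)&(q[...,2]<84)&(q[...,1]>-25)&(q[...,1]<25)&(q[...,0]>75)&(q[...,0]<140)]
for a in range(75,140,5):
    c=t[(t[:,0]>=a)&(t[:,0]<a+5)]
    if len(c):print(a,len(c),np.median(c,0))
E
```

```text
{'clock': np.float64(7.8), 'ee_pos': array([0.5179, 0.0764, 0.0423]), 'contact_force': array([-13.0777, -23.3335,  20.9948]), 'ft_torque': array([-4.2381e+00,  2.2596e+00, -3.5000e-03]), 'width': np.float64(-0.0003)}
jig xy 0.0405467479371769 0.04543943091546228
wrist bar z at -140 494 42.26236226853014
wrist bar z at -100 1632 42.33717808791148
wrist bar z at -60 1682 42.35074453452346
wrist bar z at -20 1702 42.393810376414265
wrist bar z at 20 382 42.45378850379106
wrist bar z at 60 334 42.401818394570824
wrist z 58 428 [38.12726763 42.02880059 88.73006686 92.56615237 96.10272134]
top bar z at -140 63 42.77507516712031
top bar z at -100 64 42.5353043478146
top bar z at -60 61 43.2330337863458
top bar z at -20 7 41.37393063403216
top z 58 62 [13.40074339 19.59521832 26.08902625 34.34963079 43.53924102]
top z 75 8 [117.08907155 123.73971511 125.76151635 127.88529732 130.19078067]
tab 945 [22.29875825 41.86396537 65.93207456]
80 25 [84.16305928 16.22673969 60.43511693]
85 115 [87.53553268 14.61962114 60.43246682]
90 125 [92.36125472 11.21467019 60.50792326]
95 18 [95.4673252   7.62533986 60.43671291]
```

View pics/wrist5.png

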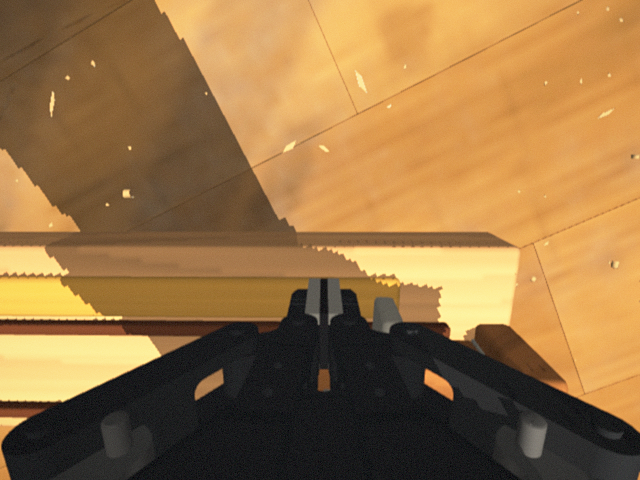

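The sled's rear edge is at jig x of about +13 mm, which is the home position, and the push has stalled firmly. I'll back off along the bar and then lift.

Request:
move_arm(deltas=[[0,-0.015,0,0],[0,-0.03,0,0],[0,-0.05,0,0],[0,-0.06,0,0],[0,-0.06,0,0],[0,-0.06,-0.03,0],[0,-0.06,-0.06,0],[0,-0.06,-0.12,0],[0,-0.06,-0.25,0],[0,-0.06,-0.45,0],[0,-0.06,-0.6,0],[0,-0.06,-0.6,0]])

```text
clock: 9.1
ee_pos: [0.52, 0.0707, 0.1979]
ee_rot: [0.222, 0.975, 0.0, 0.005]
contact_force: [0.6, 0.0, 0.7]
width: 0.0004
gripper_force: 0.0
```

Request:
move_arm(deltas=[[0,-0.1,-0.05,0],[0,-0.25,-0.1,0],[0,-0.4,-0.1,0],[0,-0.4,-0.1,0],[0,-0.4,-0.1,0]])

```text
clock: 9.6
ee_pos: [0.4719, -0.0196, 0.2159]
ee_rot: [0.223, 0.975, -0.0, -0.001]
contact_force: [0.4, -0.2, -1.1]
width: -0.0001
gripper_force: 0.0
```

```bash
python3 chk.py 6
python3 - <<'E'
import numpy as np
q=np.load("wristq.npy")
for nm,a,b,c,d,l,h in [("tab",20,100,34,50,80,87),("fence",70,111,-18,18,74,83),("stoptop",105,140,-18,18,77,84),("pin",-15,15,-10,10,40,47)]:
    t=q[(q[...,0]>a)&(q[...,0]<b)&(q[...,1]>c)&(q[...,1]<d)&(q[...,2]>l)&(q[...,2]<h)]
    print(nm,len(t),np.percentile(t,[2,50,98],axis=0).round(1).tolist() if len(t) else 0)
E
```

```text
{'clock': np.float64(9.6), 'ee_pos': array([ 0.4719, -0.0196,  0.2159]), 'contact_force': array([ 0.3762, -0.225 , -1.0842]), 'ft_torque': array([ 0.0227, -0.0154, -0.0273]), 'width': np.float64(-0.0001)}
jig xy -0.06592005656065729 0.04514051159168417
wrist bar z at -140 472 56.14632617534132
wrist bar z at -100 476 56.141636183680035
wrist bar z at -60 475 56.17299780232127
wrist bar z at -20 472 56.17520104984125
wrist bar z at 20 466 56.19131538226118
wrist bar z at 60 36 55.99914174364304
wrist z 58 1666 [ 12.98888774  27.07131555  40.93484071  83.80544705 103.60093002]
wrist z 75 1124 [ 58.52265489 106.63434978 114.13200316 121.05895954 129.28836023]
top bar z at 20 51 55.930764482820415
top bar z at 60 14 38.331723312630906
top z 58 131 [ 33.36741217  45.59420878  71.74065247  86.58360867 103.4212658 ]
top z 75 114 [ 58.68876171 105.86610312 113.40635907 120.79963942 129.54006582]
tab 195 [[59.6, 34.5, 80.4], [62.7, 42.1, 83.8], [67.1, 49.4, 85.3]]
fence 438 [[102.6, -17.1, 74.4], [105.8, -0.3, 78.1], [110.7, 17.4, 79.6]]
stoptop 1035 [[105.6, -17.2, 77.2], [117.2, 0.5, 79.7], [129.1, 17.4, 81.9]]
pin 148 [[-5.2, -8.1, 40.5], [1.5, 1.9, 43.3], [13.1, 8.3, 46.0]]
```

View pics/wrist6.png

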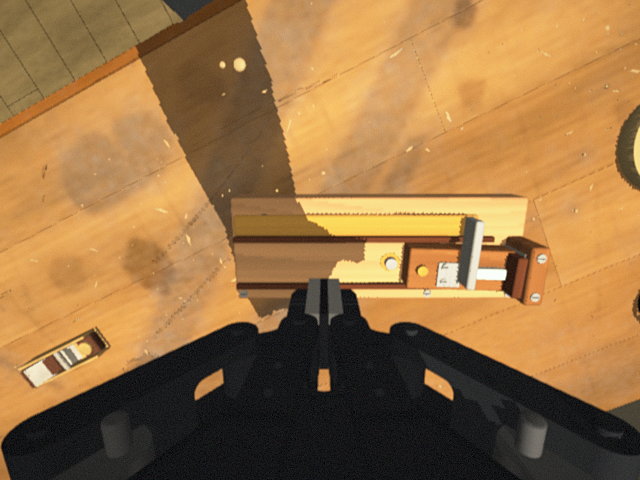

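The sled is against the stop at (515,270). The pin is up behind it at (390,263), and the bar is back at 56 mm.

```bash
python3 -c "
from cell import *
print(job_done())"
```

```text
the job is handed in; nothing more can be done
None
```

The sled is home against the end stop, the pin is back up behind it, and the arm is clear. The job is handed in; the hand-in call returned no verdict.

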